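# Set up the sloped sample stand

### The job

Swing the aluminium stop bar of the sloped sample stand out across the low edge until it is fully home against its stop. Then set the two mushroom boxes on the slick slope, windows up and long sides pointing up the slope, each centred on the stripe of its own colour and resting against the bar so that it cannot slide off. Let go of everything, and do not move the jar, the tin or the calculator.

Things in the scene. Friction and masses are not known exactly. Their poses are not given: they have to be found in the camera images.
- deck: Slick white sloped top of the wooden stand, 230 mm up the slope x 300 mm wide x 12 mm thick, tilted 22 degrees, falling towards the robot; stand fixed to the counter. Origin: on the surface (z = 0), middle of the low edge, 50 mm above the counter; x up the slope, y along the low edge to the robot's left, z square out of the slope. A loose box slides down it unless stopped.
- red_place (a point): Point on the slope, deck x = 69 mm, y = +60 mm: where the red box's origin lies when seated against the bar. Middle line of the red stripe (70 mm wide, no thickness, deck x 28 to 222 mm). Axes as deck.
- green_place (a point): Point on the slope, deck x = 69 mm, y = -60 mm: where the green box's origin lies when seated against the bar. Middle line of the green stripe (70 mm wide, no thickness, deck x 28 to 222 mm). Axes as deck.
- bar_pivot (a point): Pivot of the stop bar, on the slope surface at deck x = 12 mm, y = +135 mm. The aluminium bar is 262 mm long, 14 mm wide, 14 mm high (2 to 16 mm above the slope) and turns in the plane of the slope; when home its upper face lies at deck x = 19 mm.
- stopbar (a joint): Angle of the stop bar, rad. 0: parked, pointing straight up the slope along the left edge. 1.571: fully home against its hard end stop, lying along the low edge. At angle q it points along deck (cos q, -sin q). It starts between 0 and 0.4, turns stiffly (about 1 N at the knob) and stays where it is left.
- bar_grip (a point): Black upright knob on the bar, 16 mm diameter, standing square to the slope from 15 to 53 mm above the slope surface, 200 mm from the bar's pivot. The point is on the knob's axis, 34 mm above the slope.
- red_pack: Red box with a clear window in its top showing brown dried mushrooms, 100 x 60 x 36 mm (x, y, z), solid to the touch, 0.12 to 0.25 kg. Origin: centre of its underside; x along its 100 mm length (either end may lead), z up through the window. Starts flat on the counter, left or right of the stand.
- green_pack: Green box with a clear window in its top showing brown dried mushrooms, 100 x 60 x 36 mm (x, y, z), solid to the touch, 0.12 to 0.25 kg. Origin: centre of its underside; x along its 100 mm length (either end may lead), z up through the window. Starts flat on the counter, left or right of the stand.
- jar: Amber glass jar with a white cap, 72 mm diameter, 120 mm tall, standing on the counter; bystander. Origin: centre of its underside.
- tin: Blue metal tin, 68 mm diameter, 110 mm tall, standing on the counter; bystander. Origin: centre of its underside.
- calculator: Grey calculator with black keys, 100 x 140 x 18 mm, lying on the counter beyond the stand; bystander. Origin: centre of its underside.
Not all that is in view belongs to the job. Of the things that look like the red_pack, the smallest one is meant.

How it is judged:
On the way, in this order (a step that is already met when the one before it is completed fails the run):
1. the stop bar is swung out fully home against its end stop (value of joint stopbar above 1.535 rad), for 0.2 s.
2. one box is seated on its own stripe against the bar (((value of joint stopbar above 1.535 rad and x of red_pack in the frame of deck between 0.062 and 0.078 m and y of red_pack in the frame of deck between 0.042 and 0.078 m and z of red_pack in the frame of deck between -0.004 and 0.004 m and angle between the x axis of red_pack and the x axis of deck, either way round below 0.12 rad and angle between red_pack's own z axis and vertical below 0.6 rad) or (value of joint stopbar above 1.535 rad and x of green_pack in the frame of deck between 0.062 and 0.078 m and y of green_pack in the frame of deck between -0.078 and -0.042 m and z of green_pack in the frame of deck between -0.004 and 0.004 m and angle between the x axis of green_pack and the x axis of deck, either way round below 0.12 rad and angle between green_pack's own z axis and vertical below 0.6 rad))), for 0.2 s.
At the end, for the whole second after the job is handed in: The bar is within 2 degrees of its end stop. Both boxes rest, window up, flat on the slope (within 4 mm), long side within 7 degrees of straight up the slope, within 18 mm of the middle of their own stripe, and within 9 mm up the slope of the place where they touch the bar (value of joint stopbar above 1.535 rad and x of red_pack in the frame of deck between 0.062 and 0.078 m and y of red_pack in the frame of deck between 0.042 and 0.078 m and z of red_pack in the frame of deck between -0.004 and 0.004 m and angle between the x axis of each of red_pack, green_pack and the x axis of deck, either way round below 0.12 rad and angle between each of red_pack, green_pack's own z axis and vertical below 0.6 rad and x of green_pack in the frame of deck between 0.062 and 0.078 m and y of green_pack in the frame of deck between -0.078 and -0.042 m and z of green_pack in the frame of deck between -0.004 and 0.004 m and linear speed of each of red_pack, green_pack below 0.01 m/s and angular speed of each of red_pack, green_pack below 0.1 rad/s).
It fails at once if the jar is moved more than 30 mm (distance of jar from where it was at the start of the episode above 0.03 m).
It fails at once if the tin is moved more than 30 mm (distance of tin from where it was at the start of the episode above 0.03 m).
It fails at once if the calculator is moved more than 30 mm (distance of calculator from where it was at the start of the episode above 0.03 m).
It also fails if it takes over 72 s, if anything falls off the work surface, if the arm or the gripper's body presses on something with over 40 N, if the wrist force passes 120 N, or if a joint passes its speed limit or range.

### The arm

A 7-joint arm with a two-finger parallel gripper is mounted at the origin on the work surface. World frame = base frame: x ahead of the robot, y to its left, z up, the work surface at z = 0. Lengths are in m, angles in rad, forces in N, time in s.
With the tool pointing down it reaches from about 0.425 to 0.925 m from the base axis. Payload 6.8 kg.
Tool frame: the origin (TCP) lies midway between the tips of the shut fingers; the grasp point (between the pads) lies 19 mm behind it; z points along the fingers, y is the line along which they close (so a half turn about z gives the same grasp; the last joint's range is limited). The gripper opens to 85 mm and grips with 20 to 120 N. Pads are 22 mm wide; open, the fingers measure 114 mm over their backs; the gripper's body (76 mm by 85 mm) begins 54 mm behind the grasp point. The pads swing forward as they close: fully open they stand 13 mm farther back than shut.
Start: joints at [1, 0.477, 0.022, 1.555, -0.011, 1.109, -0.083], TCP at [0.301, -0.604, 0.231] pointing down, gripper open.
Joint ranges: [-2.96, 2.96], [-0.34, 2.1], [-1.41, 1.46], [0.24, 2.44], [-1.37, 4.51], [0.17, 1.92], [-2.96, 2.96]. Speed limits (rad/s): [2.39, 2.39, 3.14, 3.14, 3.14, 3.14, 3.14].

### API

Orientations are given as a rotation vector (axis times angle).
In Python, from bench import r gives the robot as it stands. The module is installed in compiled form; this text tells all that it offers.
- The arm moves only by the tool apply_moves, never from a script. Its argument "rows" is a list of rows, each a list of 6 numbers: the shift along the tool's x, y, z scaled (see below), then the turn, a rotation vector about the tool's x, y, z scaled (see below). A call has 1 to 5 rows; each row is the pose to reach, as a shift and turn from the pose commanded when the call began, along the tool's axes at that moment; what a row does not reach only later rows make up. The controller multiplies each number of a shift by 0.25 m and each number of a turn by 90 degrees. A row lasts 1/8 s, in which the tool goes at most 62.5 mm and 10.7 degrees, less where a joint would pass 70% of its speed; a pose out of reach is approached as far as the arm can. A call with a number of a shift or a turn outside -1 to 1 is refused whole. A call with a gripper value outside its range is refused whole. "claw" is the opening, from 0 (shut) to 1 (fully open), set as the call begins (left out, the last holds). The fingers move at their own pace and stop on an object; "newtons" is the grip in N (left out, the last holds). Time passes only in rows, so rows that repeat a pose let the fingers close. It gives the time, the measured TCP pose, the force, the opening and the grip force at its end, in the units of the state.
- r.get_obs(): the state, without advancing time (a new reading comes with each control period).
- r.grab_frame(name): name is "side" or "top"; returns a dict with "pixels" (420x560x3 uint8, red, green, blue), "intrinsics" (3x3 intrinsics, pixels), "eye" and "attitude" of the camera in the world. Camera axes: x right, y up, looking along -z (the intrinsics and any distortion apply to the point x, -y, -z); pixel columns grow to the right and rows downward; lengths in m; the calibration is good to about 2 mm. A picture is of the moment at which its call begins. There is no depth.
- r.hand_in(): hands the job in; it is judged then, once.
Trained networks look in a picture, given as the dict that the camera call returned (one of the last four; its "shot" number tells which), for a name from the list of things; names that differ only in an ending like _2 or _b are one class to them, and where a whole thing is asked for, a point or a joint stands for the part that bears it (a point fixed in the world has none). Each returns a list of dicts, best first, with "conf" (0 to 1); they miss things now and then, are a little off and sometimes report something else, mostly with a low value. They report only what shows in the picture. A call takes as long as a camera call. They do not tell look-alikes from the thing itself.
- r.search_frame(picture, thing): "rect" ([left, top, width, height] in pixels, round what is visible of it).
- r.outline_of(picture, thing): "pixels" (420x560 bool, what is visible of it) and "rect" ([left, top, width, height] in pixels, round what is visible of it).
- r.landmark_of(picture, thing): "point" ([column, row] in pixels: a listed point, or the origin of a listed thing).
The state is a dict: "clock": time; "joints": joint angles; "qvel": joint speeds; "tau": joint torques, N m; "tcp_pos": TCP position; "orientation": TCP orientation; "contact_force": force on the tool from outside, world axes, zero at the start; "moment": the same for the moment, N m; "grip_width": finger opening in m; "gripper_force": force on a finger pad.
Only numpy, scipy, OpenCV 4.12 (cv2) and the standard library are available. Lean on these libraries where they do the work, as an engineer would, in place of code of your own. Each camera call takes 0.05 s, during which the arm holds its last target. There are 200 camera calls.

## Working session

There is one attempt and no reset: what is moved stays moved. The work goes in short steps, Python scripts to look and compute and a tool call to move; the robot and the scene stay as the last step left them, time stands still between calls to the robot, and variables do not carry over. Pictures are saved under pics/ and viewed, at most 10 in all, crops included, and the job is handed in when it is done.

Besides the shell and the picture viewer there is one more tool, called in YAML: its name, and indented under it one key for each argument. apply_moves: Moves the arm, as the interface text tells. Its arguments: {"type":"object","properties":{"rows":{"type":"array","items":{"type":"array","items":{"type":"number"}}},"claw":{"type":"number"},"newtons":{"type":"number"}},"required":["rows"]}

```bash
mkdir -p pics
cat > h.py <<'E'
import numpy as np, cv2
from bench import r
from scipy.spatial.transform import Rotation as R
def rot(a):
    a=np.array(a,float)
    return a if a.shape==(3,3) else (R.from_quat(a).as_matrix() if a.size==4 else R.from_rotvec(a).as_matrix())
def ray(f,p):
    K=np.array(f["intrinsics"]);d=np.linalg.inv(K)@[p[0],p[1],1.]
    return np.array(f["eye"]),rot(f["attitude"])@[d[0],-d[1],-d[2]]
def onz(f,p,z):
    e,d=ray(f,p);return e+d*(z-e[2])/d[2]
def proj(f,X):
    c=rot(f["attitude"]).T@(np.array(X)-f["eye"]);q=np.array(f["intrinsics"])@[c[0],-c[1],-c[2]];return q[:2]/q[2]
def tri(f,p,g,q):
    e,d=ray(f,p);e2,d2=ray(g,q);d/=np.linalg.norm(d);d2/=np.linalg.norm(d2)
    s=np.linalg.lstsq(np.c_[d,-d2],e2-e,rcond=None)[0];a=e+d*s[0];b=e2+d2*s[1];return (a+b)/2,np.linalg.norm(a-b)
def save(f,n): cv2.imwrite("pics/"+n,np.array(f["pixels"])[:,:,::-1])
E
python3 - <<'E'
from h import *
s=r.grab_frame("side");t=r.grab_frame("top");print(s.keys())
img=np.vstack([s["pixels"],t["pixels"]]);cv2.imwrite("pics/s.png",s["pixels"][:,:,::-1]);save(t,"t.png")
for n,f in(("s",s),("t",t)):
    print(n,np.round(f["eye"],3),np.array(f["attitude"]).round(3).tolist(),np.array(f["intrinsics"]).tolist())
    for o in "red_pack green_pack jar tin calculator deck bar_grip stopbar".split():
        print(o,[(np.round(x["rect"]).tolist(),round(x["conf"],2)) for x in r.search_frame(f,o)][:4])
    for o in "red_pack green_pack bar_grip bar_pivot red_place green_place deck".split():
        print(o,[(np.round(x["point"],1).tolist(),round(x["conf"],2)) for x in r.landmark_of(f,o)][:4])
print(r.get_obs())
E
```

```text
dict_keys(['pixels', 'intrinsics', 'eye', 'attitude', 'shot'])
s [ 0.537 -0.749  0.823] [0.839, -0.025, -0.005] [[415.3192433265953, 0.0, 280.3479712533865], [0.0, 415.3192433265953, 209.66674045043706], [0.0, 0.0, 1.0]]
red_pack [([178.0, 148.0, 37.0, 38.0], 0.9), ([232.0, 162.0, 33.0, 22.0], 0.72)]
green_pack [([178.0, 355.0, 60.0, 60.0], 0.63)]
jar [([305.0, 135.0, 22.0, 49.0], 0.81), ([178.0, 356.0, 62.0, 58.0], 0.71)]
tin [([325.0, 340.0, 38.0, 55.0], 0.92), ([224.0, 172.0, 109.0, 119.0], 0.3)]
calculator [([343.0, 232.0, 63.0, 48.0], 0.78)]
deck [([222.0, 174.0, 110.0, 117.0], 0.57)]
bar_grip [([222.0, 173.0, 94.0, 33.0], 0.59)]
stopbar [([224.0, 170.0, 93.0, 39.0], 0.95)]
red_pack [([251.8, 175.3], 0.92), ([242.9, 146.8], 0.62), ([193.6, 170.9], 0.58), ([316.5, 177.3], 0.38)]
green_pack [([206.5, 387.1], 0.76)]
bar_grip [([288.2, 180.7], 0.62)]
bar_pivot [([227.0, 205.3], 0.92)]
red_place [([252.7, 216.7], 0.82)]
green_place [([256.9, 246.3], 0.55)]
deck [([229.9, 242.5], 0.96), ([208.3, 386.3], 0.44)]
t [0.254 0.054 1.585] [0.163, -0.156, -1.538] [[495.2275443880605, 0.0, 277
[... 860 characters left out ...]
([ 0.99987917,  0.47703479,  0.02239628,  1.55536596, -0.01146612,
        1.10932325, -0.08309944]), 'qvel': array([-4.88019667e-05, -5.84673385e-04, -8.84001458e-04,  1.00796173e-03,
       -6.35372629e-04, -1.71572328e-03, -5.54494790e-04]), 'tau': array([ 6.46560147e-04, -5.96314430e+01,  1.60639498e+00, -2.81542951e+01,
        1.24813602e-02,  1.61711916e-03, -5.29587135e-05]), 'tcp_pos': array([ 0.30137933, -0.60401197,  0.2312989 ]), 'orientation': array([ 3.05784975e+00,  7.20517164e-01, -2.49843726e-05]), 'contact_force': array([ 0.14147881, -0.69756891,  0.31475055]), 'moment': array([-0.02610768,  0.03289043, -0.04927875]), 'gripper_force': 0.0, 'grip_width': 0.08529164837969122}
```

View pictures.

View pics/s.png

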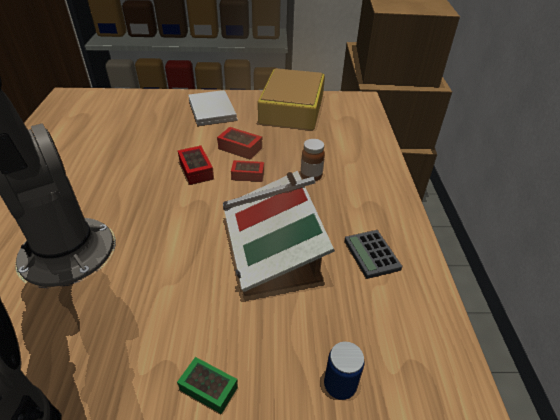

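View pics/t.png

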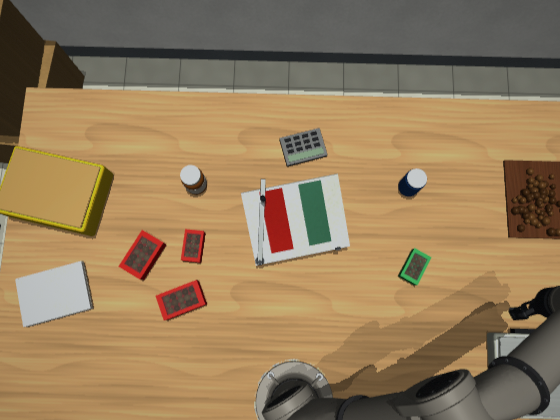

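```bash
cat >> h.py <<'E'
from scipy.optimize import minimize
def hsvmask(f,c):
    h=cv2.cvtColor(np.ascontiguousarray(f["pixels"]),cv2.COLOR_RGB2HSV);H,S,V=cv2.split(h)
    m=((H<8)|(H>172))&(S>150)&(V>50) if c=="red" else (H>45)&(H<90)&(S>100)&(V>40)
    return m.astype(np.uint8)
def hull(f,P):
    m=np.zeros((420,560),np.uint8);q=np.array([proj(f,p) for p in P])
    cv2.fillConvexPoly(m,cv2.convexHull(np.round(q*16).astype(np.int32)),1,shift=4);return m
def blob(m,X):
    n,l,st,c=cv2.connectedComponentsWithStats(cv2.morphologyEx(m,cv2.MORPH_CLOSE,np.ones((5,5))))
    i=1+np.argmin(np.linalg.norm(c[1:]-X,axis=1)+1e3*(st[1:,4]<60));o=(l==i).astype(np.uint8)
    return cv2.fillPoly(o,cv2.findContours(o,0,2)[0],1)
BL=np.array([[a,b,c] for a in(-.05,.05) for b in(-.03,.03) for c in(0,.036)])
def fit(fs,ms,corn,x0,st):
    def cost(x):
        C=corn(x);return -np.mean([ (hull(f,c)&m).sum()/(hull(f,c)|m).sum() for f,mm in zip(fs,ms) for c,m in zip(C,mm)])
    best=None
    for k in range(3):
        S=np.vstack([x0]+[np.array(x0)+np.eye(len(x0))[i]*st[i]*(.5**k) for i in range(len(x0))])
        b=minimize(cost,x0,method="Nelder-Mead",options=dict(initial_simplex=S,maxiter=150,xatol=1e-4,fatol=1e-5));x0=b.x
    return b.x,-b.fun
def boxc(x): return [BL@R.from_euler("z",x[2]).as_matrix().T+[x[0],x[1],0]]
T=np.deg2rad(22)
def deckM(x): return R.from_euler("z",x[2]).as_matrix()@R.from_euler("y",-T).as_matrix(),np.array([x[0],x[1],.05])
def dk(x,p): M,o=deckM(x);return np.array(p)@M.T+o
def deckc(x): return [dk(x,[[a,s*.06+b,0] for a in(.028,.222) for b in(-.035,.035)]) for s in(1,-1)]
E
cat > m1.py <<'E'
from h import *
s=r.grab_frame("side");t=r.grab_frame("top");fs=[s,t]
d0=onz(t,(300,254),.05);print("deck0",d0)
ms=[[blob(hsvmask(s,"red"),(272,208)),blob(hsvmask(s,"green"),(283,240))],[blob(hsvmask(t,"red"),(278,220)),blob(hsvmask(t,"green"),(314,212))]]
D,q=fit(fs,ms,deckc,[d0[0],d0[1],.1],[.01,.01,.1]);print("deck",D.round(4),q)
print("pivot px",proj(s,dk(D,[.012,.135,0])),proj(t,dk(D,[.012,.135,0])))
out={"D":D}
for n,c,ps,pt in(("red","red",(248,170),(193,246)),("red2","red",(196,165),(143,254)),("red3","red",(240,142),(181,300)),("green","green",(207,385),(415,266))):
    m=[blob(hsvmask(s,c),ps),blob(hsvmask(t,c),pt)];p=onz(t,pt,.036)
    b=max((fit(fs,[[k] for k in m],boxc,[p[0],p[1],y],[.01,.01,.3]) for y in(-.8,0,.8,1.6)),key=lambda z:z[1])
    print(n,b[0].round(4),b[1],"areas",m[0].sum(),m[1].sum());out[n]=b[0]
for n,h in(("jar",.12),("tin",.11)):
    for f in fs: x=r.landmark_of(f,n);print(n,onz(f,x[0]["point"],0).round(3),x[0]["conf"])
for p,q in(((290,178),(263,198)),): print("knob",tri(s,p,t,q))
k=[r.landmark_of(f,"bar_grip") for f in fs];M,o=deckM(D)
print([x[0] for x in k]);X=tri(s,k[0][0]["point"],t,k[1][0]["point"]);print(X,(X[0]-o)@M)
for f,x in zip(fs,k):
    e,d=ray(f,x[0]["point"]);e=(e-o)@M;d=d@M;g=e+d*(.034-e[2])/d[2];print("grip deck",g.round(4),np.arctan2(.135-g[1],g[0]-.012),np.hypot(.135-g[1],g[0]-.012))
np.savez("m1.npz",**out)
t2=cv2.resize(t["pixels"][150:330,100:440],None,fx=2.3,fy=2.3,interpolation=3)
cv2.imwrite("pics/c1.png",t2[:,:,::-1])
E
python3 m1.py
```

```text
deck0 [ 0.44021906 -0.00751395  0.05      ]
deck [ 0.4369 -0.0137  0.2226] 0.67743890211442
pivot px [227.80581161 205.90415935] [258.60811174 259.87681798]
red [0.4618 0.3337 3.1016] 0.874332157578532 areas 605 664
red2 [0.42   0.4963 2.4992] 0.3156 areas 947 1250
red3 [ 0.2907  0.3743 -1.1023] 0.3160453808752026 areas 794 1234
green [ 0.4145 -0.3686 -0.513 ] 0.8333579806865867 areas 1610 679
jar [0.678 0.344 0.   ] 0.62
jar [0.673 0.334 0.   ] 0.71
tin [ 0.677 -0.364  0.   ] 0.79
tin [ 0.677 -0.363  0.   ] 0.71
knob (array([0.58820579, 0.10904435, 0.16303083]), np.float64(0.0022307425112490157))
[{'point': [291.0, 181.6], 'conf': 0.96}, {'point': [263.2, 199.0], 'conf': 0.79}]
(array([0.58971448, 0.10903202, 0.15067638]), np.float64(0.0009783201626848586)) [0.20104762 0.08599722 0.02735446]
grip deck [0.2018 0.0782 0.034 ] 0.29089540510261197 0.1981132541477393
grip deck [0.2016 0.0861 0.034 ] 0.2522565001170323 0.1957696308153634
```

```bash
cat > m2.py <<'E'
from h import *
s=r.grab_frame("side");t=r.grab_frame("top");fs=[s,t]
o=dict(np.load("m1.npz"));D=o["D"]
ms=[]
for f,pr,pg in((s,(272,208),(283,240)),(t,(278,220),(314,212))):
    ms.append([cv2.morphologyEx(blob(hsvmask(f,"red"),pr),2,np.ones((3,3))),cv2.morphologyEx(blob(hsvmask(f,"green"),pg),2,np.ones((3,3)))])
print([[m.sum() for m in k] for k in ms],[[hull(f,c).sum() for c in deckc(D)] for f in fs])
gs=[[k[1]] for k in ms]
D2,q=fit(fs,gs,lambda x:[deckc(x)[1]],D,[.01,.01,.1]);print(D2.round(4),q);o["D"]=D2;np.savez("m1.npz",**o)
vis=[]
for f,x,y in((s,160,120),(t,150,150)):
    im=np.ascontiguousarray(f["pixels"][:,:,::-1]).copy();im=cv2.resize(im,None,fx=3,fy=3,interpolation=3)
    def dr(P,c): cv2.polylines(im,[np.round((np.array([proj(f,p) for p in P])+.5)*3).astype(int)],True,c,1)
    for dd in (-.035-.06,.035-.06,.025,.095): dr(dk(D2,[[.028,dd,0],[.222,dd,0]]),(255,255,0))
    dr(dk(D2,[[0,-.15,0],[.23,-.15,0],[.23,.15,0],[0,.15,0]]),(0,255,255))
    for n in("red","green"): dr(boxc(o[n])[0][[1,3,7,5]],(255,0,255))
    vis.append(im[y*3:y*3+(180*3),x*3:x*3+ 760][:540])
cv2.imwrite("pics/o1.png",vis[0]);cv2.imwrite("pics/o2.png",vis[1])
E
python3 m2.py
```

```text
[[np.uint64(1170), np.uint64(232)], [np.uint64(1291), np.uint64(1312)]] [[np.uint64(1411), np.uint64(1795)], [np.uint64(1497), np.uint64(1485)]]
[ 0.4369 -0.0136  0.2217] 0.5072690296557765
```

View pics/o2.png

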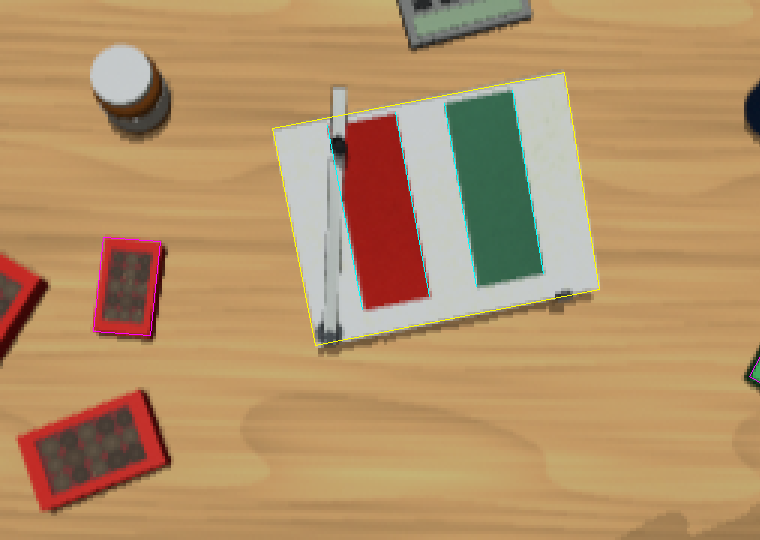

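View pics/o1.png

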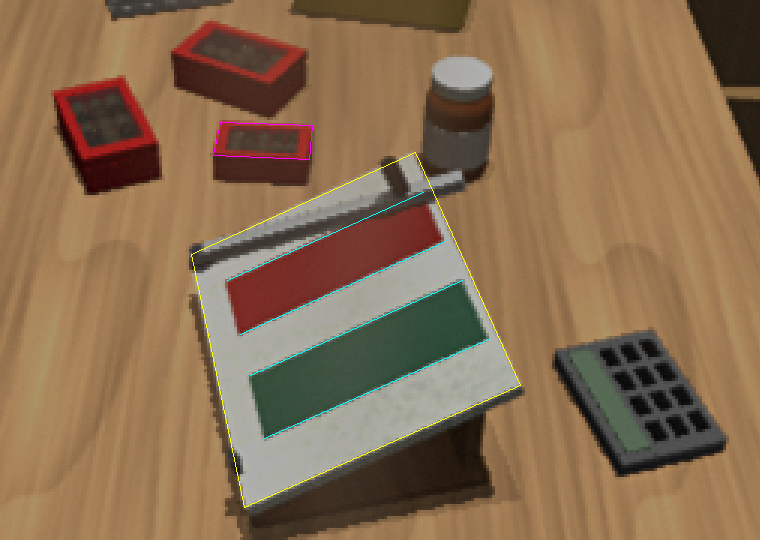

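```bash
cat >> h.py <<'E'
try: D=np.load("m1.npz")["D"]
except Exception: pass
def ondeck(f,p,z):
    M,o=deckM(D);e,d=ray(f,p);e=(e-o)@M;d=d@M;return e+d*(z-e[2])/d[2]
def Rdeck(yaw): # tool z into slope, tool y at deck-plane angle yaw
    M,o=deckM(D);y=np.array([np.cos(yaw),np.sin(yaw),0]);z=np.array([0,0,-1.]);return M@np.c_[np.cross(y,z),y,z]
def Rdown(yaw):
    y=np.array([np.cos(yaw),np.sin(yaw),0]);z=np.array([0,0,-1.]);return np.c_[np.cross(y,z),y,z]
def plan(*wps):
    o=r.get_obs();R0=rot(o["orientation"]);p0=o["tcp_pos"];pp,pR=p0,R0
    for Rt,p in wps:
        rv=R.from_matrix(R0.T@Rt).as_rotvec();sh=R0.T@(np.array(p)-p0)
        n=max(np.linalg.norm(p-pp)/.0625,np.rad2deg(np.linalg.norm(R.from_matrix(pR.T@Rt).as_rotvec()))/10.7);pp,pR=np.array(p),Rt
        print((sh/.25).round(3).tolist()+(rv/(np.pi/2)).round(3).tolist(),"rows",round(n,1),"world",np.round(p,3))
def kn(q,z,rad=.2): return dk(D,[.012+rad*np.cos(q),.135-rad*np.sin(q),z])
E
python3 - <<'E'
from h import *
t=r.grab_frame("top")
for p,z in(((263,179.3),.016),((262.7,198.7),.053)):
    g=ondeck(t,p,z);print(g.round(4),np.arctan2(.135-g[1],g[0]-.012),np.hypot(.135-g[1],g[0]-.012))
q=.25;Rt=Rdeck(np.pi/2-q)
plan((Rt,[.45,-.25,.30]),(Rt,kn(q,.15)),(Rt,kn(q,.018)))
E
```

```text
[0.2571 0.0755 0.016 ] 0.23810174624836408 0.25218439293728667
[0.2055 0.0877 0.053 ] 0.23976369414248871 0.19922175203416798
[1.164, -1.002, -0.275, -0.333, 0.002, -1.66] rows 14.2 world [ 0.45 -0.25  0.3 ]
[2.144, -2.075, -0.14, -0.333, 0.002, -1.66] rows 5.8 world [0.549 0.099 0.266]
[2.336, -2.028, 0.35, -0.333, 0.002, -1.66] rows 2.1 world [0.598 0.11  0.144]
```

apply_moves:
  rows:
    - [0.2, -0.17, -0.05, 0, 0, -0.11]
    - [0.4, -0.34, -0.1, 0, 0, -0.22]
    - [0.6, -0.51, -0.2, 0, 0, -0.33]
    - [0.8, -0.68, -0.25, 0, 0, -0.44]
    - [1.0, -0.85, -0.25, 0, 0, -0.55]
  claw: 0.35

```text
clock: 2.78
tcp_pos: [0.4222, -0.322, 0.2941]
orientation: [2.468, 1.939, 0.001]
contact_force: [1.7, 0.1, -0.7]
grip_width: 0.0298
gripper_force: 0.0
```

Run:
```python
from h import *
print(r.get_obs()["tcp_pos"],r.get_obs()["joints"])
q=.24;Rt=Rdeck(np.pi/2-q)
plan((Rt,kn(q,.15)),(Rt,kn(q,.018)))
```

```text
[ 0.4222067  -0.32202679  0.29408071] [ 0.76307818  0.19628925 -0.26469972  1.8089622   0.05670506  1.14078441
  0.24098743]
[1.766, 0.094, 0.109, -0.253, -0.116, -1.124] rows 9.7 world [0.549 0.101 0.266]
[1.855, 0.269, 0.599, -0.253, -0.116, -1.124] rows 2.1 world [0.598 0.112 0.144]
```

apply_moves:
  rows:
    - [0.18, 0, 0, 0, 0, -0.11]
    - [0.36, 0, 0, 0, 0, -0.22]
    - [0.54, 0, 0, 0, 0, -0.33]
    - [0.72, 0.02, 0, 0, 0, -0.44]
    - [0.9, 0.03, 0, 0, 0, -0.55]

```text
clock: 3.4
tcp_pos: [0.4832, -0.1056, 0.293]
orientation: [1.43, 2.796, 0.0]
contact_force: [1.2, -0.2, 0.5]
grip_width: 0.0297
gripper_force: 0.0
```

Run:
```python
from h import *
print(r.get_obs()["tcp_pos"],r.get_obs()["joints"])
q=.24;Rt=Rdeck(np.pi/2-q)
plan((Rt,kn(q,.12)),(Rt,kn(q,.018)))
```

```text
[ 0.48319882 -0.10562494  0.29295051] [ 0.5581086   0.15778388 -0.52013113  1.87142774  0.08671105  1.13359499
  0.6319153 ]
[0.499, 0.741, 0.218, -0.164, -0.193, -0.583] rows 5.3 world [0.56  0.104 0.239]
[0.439, 0.881, 0.596, -0.164, -0.193, -0.583] rows 1.6 world [0.598 0.112 0.144]
```

apply_moves:
  rows:
    - [0.1, 0.15, 0.0, -0.033, -0.039, -0.11]
    - [0.2, 0.3, 0.05, -0.066, -0.078, -0.23]
    - [0.3, 0.45, 0.1, -0.1, -0.12, -0.35]
    - [0.4, 0.6, 0.16, -0.13, -0.16, -0.47]
    - [0.5, 0.74, 0.218, -0.164, -0.193, -0.583]

```text
clock: 4.03
tcp_pos: [0.5611, 0.1042, 0.2383]
orientation: [0.105, 2.781, 0.115]
contact_force: [1.0, -1.7, 0.1]
grip_width: 0.03
gripper_force: 0.0
```

Run:
```python
from h import *
print(r.get_obs()["tcp_pos"],r.get_obs()["joints"])
q=.24;Rt=Rdeck(np.pi/2-q)
plan((Rt,kn(q,.12)),(Rt,kn(q,.018)))
s=r.grab_frame("side");t=r.grab_frame("top")
a=cv2.resize(s["pixels"][120:270,190:390],None,fx=2.9,fy=2.9);b=cv2.resize(t["pixels"][150:250,200:333],(580,435))
cv2.imwrite("pics/a1.png",np.vstack([a[:300],b[:300]])[:,:,::-1])
```

```text
[0.56111641 0.10417592 0.23826155] [ 0.3394718   0.19597099 -0.72784227  2.04001526  0.33259734  0.6149695
  0.90069354]
[0.002, -0.001, -0.002, -0.011, -0.009, -0.035] rows 0.3 world [0.56  0.104 0.239]
[-0.003, 0.006, 0.406, -0.011, -0.009, -0.035] rows 1.6 world [0.598 0.112 0.144]
```

View pics/a1.png

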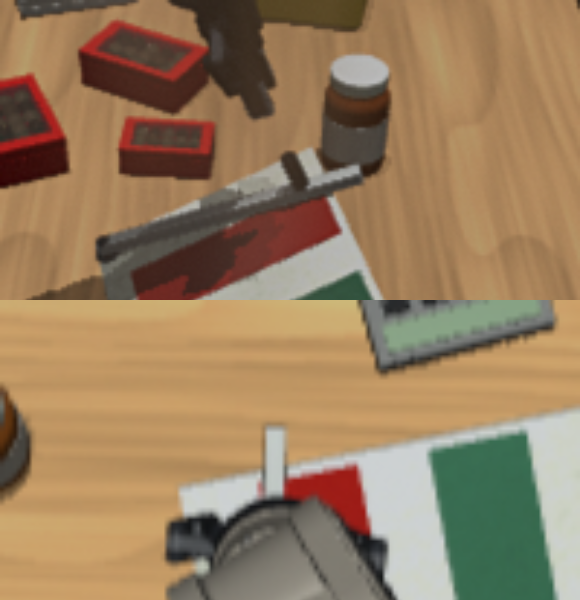

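apply_moves:
  rows:
    - [0, 0, 0.13, -0.011, -0.009, -0.035]
    - [0, 0.003, 0.22, -0.011, -0.009, -0.035]
    - [-0.003, 0.005, 0.3, -0.011, -0.009, -0.035]
    - [-0.003, 0.006, 0.36, -0.011, -0.009, -0.035]
    - [-0.003, 0.006, 0.4, -0.011, -0.009, -0.035]

```text
clock: 4.75
tcp_pos: [0.5968, 0.1093, 0.1445]
orientation: [0.037, 2.769, 0.122]
contact_force: [-0.0, -0.0, -0.3]
grip_width: 0.03
gripper_force: 0.0
```

Run:
```python
from h import *
o=r.get_obs();print(o["tcp_pos"],o["joints"],o["contact_force"],(o["tcp_pos"]-deckM(D)[1])@deckM(D)[0])
for qs in ((.36,.48,.6,.72,.84),):plan(*[(Rdeck(np.pi/2-q),kn(q,.018)) for q in qs])
```

```text
[0.59676551 0.10926685 0.14454142] [ 0.18875578  0.37385677 -0.58258846  2.06964355  0.59999238  0.43667054
  0.71433595] [-0.02773219 -0.02373761 -0.27611847] [0.20506916 0.08469335 0.01911289]
[0.003, -0.084, 0.005, -0.002, -0.002, 0.071] rows 0.6 world [0.596 0.089 0.141]
[0.02, -0.178, 0.005, -0.002, -0.002, 0.148] rows 0.6 world [0.592 0.065 0.138]
[0.047, -0.27, 0.005, -0.002, -0.002, 0.224] rows 0.6 world [0.586 0.043 0.133]
[0.086, -0.358, 0.006, -0.002, -0.002, 0.301] rows 0.6 world [0.576 0.021 0.128]
[0.134, -0.441, 0.006, -0.002, -0.002, 0.377] rows 0.6 world [0.565 0.001 0.121]
```

apply_moves:
  rows:
    - [0.003, -0.084, 0.003, 0, 0, 0.071]
    - [0.02, -0.178, 0.003, 0, 0, 0.148]
    - [0.047, -0.27, 0.003, 0, 0, 0.224]
    - [0.086, -0.358, 0.003, 0, 0, 0.301]
    - [0.134, -0.441, 0.003, 0, 0, 0.377]

```text
clock: 5.38
tcp_pos: [0.5652, 0.0005, 0.123]
orientation: [0.856, 2.664, 0.273]
contact_force: [0.3, 0.3, -0.5]
grip_width: 0.0299
gripper_force: 0.4
```

Run:
```python
from h import *
o=r.get_obs();print(o["joints"],o["contact_force"],(o["tcp_pos"]-deckM(D)[1])@deckM(D)[0])
plan(*[(Rdeck(np.pi/2-q),kn(q,.019)) for q in (.96,1.08,1.2,1.32,1.44)])
```

```text
[ 0.35242739  0.34093749 -0.50390564  2.17294816  0.39639952  0.3063795
  0.49625833] [ 0.32844047  0.27388013 -0.4718844 ] [ 0.14631805 -0.01443408  0.01959907]
[0.009, -0.097, 0.003, -0.001, 0.0, 0.074] rows 0.6 world [ 0.551 -0.017  0.115]
[0.026, -0.191, 0.003, -0.001, 0.0, 0.151] rows 0.6 world [ 0.535 -0.034  0.107]
[0.054, -0.283, 0.003, -0.001, 0.0, 0.227] rows 0.6 world [ 0.518 -0.048  0.099]
[0.093, -0.371, 0.003, -0.001, 0.0, 0.303] rows 0.6 world [ 0.499 -0.06   0.091]
[0.142, -0.453, 0.003, -0.001, 0.0, 0.38] rows 0.6 world [ 0.478 -0.069  0.082]
```

apply_moves:
  rows:
    - [0.009, -0.097, 0.003, 0, 0, 0.074]
    - [0.026, -0.191, 0.003, 0, 0, 0.151]
    - [0.054, -0.283, 0.003, 0, 0, 0.227]

```text
clock: 5.75
tcp_pos: [0.5178, -0.0483, 0.0994]
orientation: [1.33, 2.497, 0.355]
contact_force: [0.4, -0.2, -0.1]
grip_width: 0.0299
gripper_force: 0.3
```

Run:
```python
from h import *
o=r.get_obs();print(o["joints"],o["contact_force"],(o["tcp_pos"]-deckM(D)[1])@deckM(D)[0])
plan(*[(Rdeck(np.pi/2-q),kn(q,.02)) for q in (1.32,1.44,1.56,1.62)])
M,_=deckM(D)
def tl(q,a): # reduce tilt by a
    ax=M[:,1];return R.from_rotvec(ax*a).as_matrix()@Rdeck(np.pi/2-q)
plan(*[(tl(q,a),kn(q,.022)) for q,a in ((1.32,.07),(1.44,.14),(1.56,.2),(1.62,.22))])
```

```text
[ 0.44151857  0.32437029 -0.46725157  2.27855916  0.2763802   0.2048495
  0.35443162] [ 0.3520423  -0.2005112  -0.13999768] [ 0.0845788  -0.05169598  0.01908401]
[0.007, -0.096, -0.003, -0.001, 0.001, 0.076] rows 0.6 world [ 0.498 -0.06   0.092]
[0.024, -0.19, -0.003, -0.001, 0.001, 0.153] rows 0.6 world [ 0.478 -0.069  0.083]
[0.053, -0.282, -0.003, -0.001, 0.001, 0.229] rows 0.6 world [ 0.457 -0.076  0.074]
[0.071, -0.326, -0.003, -0.001, 0.001, 0.267] rows 0.3 world [ 0.446 -0.078  0.069]
[0.007, -0.096, -0.011, 0.041, 0.015, 0.076] rows 0.7 world [ 0.498 -0.06   0.093]
[0.024, -0.19, -0.011, 0.085, 0.023, 0.152] rows 0.7 world [ 0.477 -0.069  0.085]
[0.053, -0.282, -0.011, 0.125, 0.025, 0.228] rows 0.7 world [ 0.456 -0.076  0.076]
[0.071, -0.326, -0.011, 0.138, 0.024, 0.266] rows 0.3 world [ 0.445 -0.078  0.071]
```

apply_moves:
  rows:
    - [0.007, -0.096, -0.01, 0.045, 0.016, 0.076]
    - [0.024, -0.19, -0.011, 0.09, 0.024, 0.152]
    - [0.053, -0.282, -0.011, 0.125, 0.025, 0.228]
    - [0.053, -0.282, -0.011, 0.125, 0.025, 0.228]

```text
clock: 6.25
tcp_pos: [0.4552, -0.0755, 0.0752]
orientation: [1.866, 2.373, 0.212]
contact_force: [0.2, 0.3, 1.4]
grip_width: 0.0301
gripper_force: 0.0
```

Run:
```python
from h import *
o=r.get_obs();print(o["joints"],o["contact_force"],o["gripper_force"],(o["tcp_pos"]-deckM(D)[1])@deckM(D)[0])
M,_=deckM(D)
def tl(q,a): return R.from_rotvec(M[:,1]*a).as_matrix()@Rdeck(np.pi/2-q)
plan(*[(tl(1.57,.2),dk(D,[x,-.065,.022])) for x in (.012,.006,.002,-.002,-.006)])
```

```text
[ 0.38306127  0.32628291 -0.36327306  2.28374448  0.18130012  0.38151432
  0.1228923 ] [0.21800928 0.2899672  1.36036521] 0.0 [ 0.01337886 -0.06446823  0.02176366]
[-0.002, -0.006, 0.0, -0.002, 0.001, 0.01] rows 0.1 world [ 0.454 -0.076  0.075]
[-0.002, -0.029, 0.005, -0.002, 0.001, 0.01] rows 0.1 world [ 0.449 -0.078  0.073]
[-0.001, -0.045, 0.008, -0.002, 0.001, 0.01] rows 0.1 world [ 0.445 -0.078  0.071]
[-0.001, -0.06, 0.011, -0.002, 0.001, 0.01] rows 0.1 world [ 0.441 -0.079  0.07 ]
[-0.001, -0.076, 0.015, -0.002, 0.001, 0.01] rows 0.1 world [ 0.438 -0.08   0.068]
```

apply_moves:
  rows:
    - [-0.001, -0.02, 0.003, 0, 0, 0.01]
    - [-0.001, -0.035, 0.006, 0, 0, 0.01]
    - [-0.001, -0.045, 0.008, 0, 0, 0.01]
    - [-0.001, -0.05, 0.01, 0, 0, 0.01]

```text
clock: 6.75
tcp_pos: [0.4467, -0.0777, 0.0716]
orientation: [1.881, 2.357, 0.219]
contact_force: [5.5, 2.5, 5.7]
grip_width: 0.0301
gripper_force: 3.7
```

Run:
```python
from h import *
o=r.get_obs();print(o["contact_force"],o["gripper_force"],(o["tcp_pos"]-deckM(D)[1])@deckM(D)[0])
t=r.grab_frame("top");s=r.grab_frame("side")
b=cv2.resize(t["pixels"][165:285,225:365],(560,480));a=cv2.resize(s["pixels"][165:300,200:340],None,fx=4,fy=4)
c=np.hstack([a[:480],b]);print(c.shape);cv2.imwrite("pics/b1.png",cv2.resize(c,(800,343))[:,:,::-1])
```

```text
[5.5157973  2.5484774  5.67137214] 3.7247736006975174 [ 0.00388211 -0.06467202  0.02167839]
(480, 1120, 3)
```

View pics/b1.png

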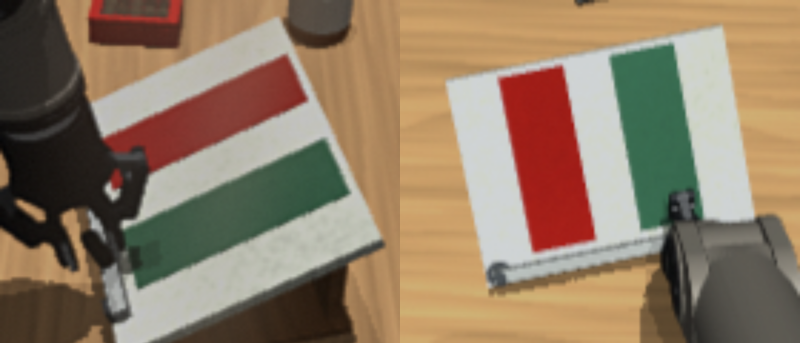

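apply_moves:
  rows:
    - [0, -0.012, 0.003, 0, 0, 0]
    - [0, -0.012, 0.003, 0, 0, 0]
    - [0, -0.012, 0.003, 0, 0, 0]

```text
clock: 7.22
tcp_pos: [0.4465, -0.0778, 0.0714]
orientation: [1.878, 2.355, 0.224]
contact_force: [8.2, 2.6, 7.3]
grip_width: 0.0299
gripper_force: 5.3
```

Run:
```python
from h import *
o=r.get_obs();print(o["contact_force"],o["gripper_force"],(o["tcp_pos"]-deckM(D)[1])@deckM(D)[0])
M,_=deckM(D)
def tl(q,a): return R.from_rotvec(M[:,1]*a).as_matrix()@Rdeck(np.pi/2-q)
plan(*[(tl(1.57,.2),dk(D,x)) for x in ([.012,-.065,.022],[.012,-.065,.08],[.03,-.065,.15])])
```

```text
[8.22749618 2.63840614 7.34236699] 5.310021936893463 [ 0.00366929 -0.06475309  0.02160252]
[-0.001, 0.032, -0.008, 0.005, 0.001, 0.001] rows 0.1 world [ 0.454 -0.076  0.075]
[-0.001, -0.012, -0.236, 0.005, 0.001, 0.001] rows 0.9 world [ 0.433 -0.081  0.129]
[-0.002, 0.005, -0.524, 0.005, 0.001, 0.001] rows 1.2 world [ 0.423 -0.083  0.2  ]
```

apply_moves:
  rows:
    - [0, 0.05, -0.01, 0, 0, 0]
    - [0, 0.045, -0.04, 0, 0, 0]
    - [0, 0.025, -0.15, 0, 0, 0]
    - [0, 0.01, -0.25, 0, 0, 0]
    - [0, 0.01, -0.5, 0, 0, 0]

```text
clock: 7.85
tcp_pos: [0.4179, -0.0828, 0.1911]
orientation: [1.891, 2.366, 0.21]
contact_force: [1.2, -1.1, 1.0]
grip_width: 0.0299
gripper_force: 0.0
```

```bash
cat > m3.py <<'E'
from h import *
o=r.get_obs();print(o["joints"],o["contact_force"],o["tcp_pos"],o["orientation"])
b=np.load("m1.npz");x=b["red"];y=x[2]-np.pi;print(x)
plan((Rdown(y+np.pi/2),[x[0],x[1],.2]),(Rdown(y+np.pi/2),[x[0],x[1],.1]))
t=r.grab_frame("top");e=[ondeck(t,p["point"],.034) for p in r.landmark_of(t,"bar_grip")];print(e)
s=r.grab_frame("side");e=[ondeck(s,p["point"],.034) for p in r.landmark_of(s,"bar_grip")];print(e)
m=[[blob(hsvmask(s,"green"),(207,385))],[blob(hsvmask(t,"green"),(415,266))]];print(m[0][0].sum(),m[1][0].sum())
for f in([s,t],[t],[s]):
    g=fit(f,[m[0]] if len(f)==1 and f[0] is s else [m[1]] if len(f)==1 else m,boxc,b["green"],[.01,.01,.2]);print(g)
E
python3 m3.py
```

```text
[ 0.56280416  0.06362767 -0.47911486  2.24071601 -0.04282444  0.68000008
  0.34036244] [ 1.16462899 -1.13607799  1.00371008] [ 0.4179308  -0.08279415  0.19105626] [1.89072418 2.3658912  0.20997217]
[0.46183176 0.33370691 3.10161611]
[1.586, 0.536, 0.064, 0.096, 0.071, -0.831] rows 7.1 world [0.462 0.334 0.2  ]
[1.585, 0.467, 0.458, 0.096, 0.071, -0.831] rows 1.6 world [0.462 0.334 0.1  ]
[array([ 0.01502851, -0.06796357,  0.034     ])]
[array([ 0.29072721, -0.23316185,  0.034     ]), array([0.2608784 , 0.05573904, 0.034     ])]
1749 678
(array([ 0.41446431, -0.36860136, -0.51299306]), np.float64(0.8648382796790208))
(array([ 0.41446431, -0.36860136, -0.51299306]), np.float64(0.8896189224704336))
(array([ 0.41387464, -0.36739686, -0.53076389]), np.float64(0.8437047756874095))
```

apply_moves:
  rows:
    - [0.2, 0.07, 0, 0.02, 0.015, -0.11]
    - [0.4, 0.14, 0, 0.04, 0.03, -0.22]
    - [0.6, 0.2, 0, 0.06, 0.045, -0.33]
    - [0.8, 0.27, 0.0, 0.08, 0.06, -0.44]
    - [1.0, 0.34, 0.04, 0.096, 0.071, -0.55]
  claw: 1

```text
clock: 8.68
tcp_pos: [0.4491, 0.1804, 0.1965]
orientation: [-0.733, -3.038, -0.049]
contact_force: [1.4, -0.4, -0.9]
grip_width: 0.0854
gripper_force: 0.0
```

```bash
sed -i '/^t=r/,$d' m3.py; python3 m3.py
```

```text
[ 0.16191798  0.28523095 -0.75264103  2.00178246  0.20131191  0.92681744
  0.40716898] [ 1.42955757 -0.40804494 -0.86186657] [0.44907923 0.18038019 0.19651809] [-0.73330634 -3.03835888 -0.04895412]
[0.46183176 0.33370691 3.10161611]
[0.234, 0.569, 0.007, 0.02, -0.01, -0.276] rows 2.5 world [0.462 0.334 0.2  ]
[0.225, 0.558, 0.406, 0.02, -0.01, -0.276] rows 1.6 world [0.462 0.334 0.1  ]
```

apply_moves:
  rows:
    - [0.08, 0.19, 0, 0.01, -0.005, -0.1]
    - [0.16, 0.38, 0, 0.02, -0.01, -0.2]
    - [0.234, 0.569, 0.007, 0.02, -0.01, -0.276]
    - [0.225, 0.558, 0.2, 0.02, -0.01, -0.276]
    - [0.225, 0.558, 0.38, 0.02, -0.01, -0.276]

```text
clock: 9.3
tcp_pos: [0.4621, 0.3322, 0.1048]
orientation: [-0.068, -3.14, 0.001]
contact_force: [-0.9, -0.5, -0.7]
grip_width: 0.0854
gripper_force: 0.0
```

Run:
```python
from h import *
o=r.get_obs();b=np.load("m1.npz");x=b["red"];y=x[2]-np.pi;print(o["tcp_pos"],o["joints"])
s=r.grab_frame("side")
plan((Rdown(y+np.pi/2),[x[0],x[1],.05]),(Rdown(y+np.pi/2),[x[0],x[1],.005]))
c=s["pixels"][90:240,150:350];cv2.imwrite("pics/r1.png",cv2.resize(c,(800,600))[:,:,::-1])
```

```text
[0.46209996 0.33222349 0.1047909 ] [-0.16121528  0.57209767 -0.75213709  1.88106275  0.49719248  0.88591218
  0.36871178]
[-0.011, 0.019, 0.196, -0.004, -0.005, -0.002] rows 0.8 world [0.462 0.334 0.05 ]
[-0.013, 0.02, 0.376, -0.004, -0.005, -0.002] rows 0.7 world [0.462 0.334 0.005]
```

View pics/r1.png

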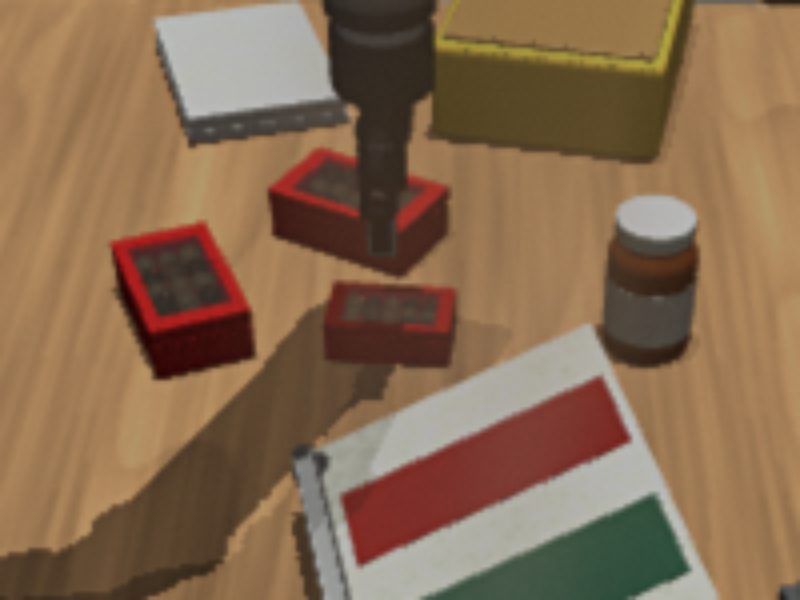

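apply_moves:
  rows:
    - [-0.011, 0.019, 0.12, 0, 0, 0]
    - [-0.011, 0.019, 0.22, 0, 0, 0]
    - [-0.012, 0.02, 0.31, 0, 0, 0]
    - [-0.013, 0.02, 0.37, 0, 0, 0]
    - [-0.013, 0.02, 0.376, 0, 0, 0]

```text
clock: 9.98
tcp_pos: [0.4668, 0.3372, 0.0133]
orientation: [0.07, 3.14, 0.001]
contact_force: [0.6, 0.5, 0.2]
grip_width: 0.0854
gripper_force: 0.0
```

apply_moves:
  rows:
    - [0, 0, 0, 0, 0, 0]
    - [0, 0, 0, 0, 0, 0]
    - [0, 0, 0, 0, 0, 0]
    - [0, 0, 0, 0, 0, 0]
  claw: 0.5
  newtons: 30

```text
clock: 10.48
tcp_pos: [0.468, 0.338, 0.0152]
orientation: [0.071, 3.137, 0.003]
contact_force: [-1.0, -1.2, 7.1]
grip_width: 0.0592
gripper_force: 34.0
```

apply_moves:
  rows:
    - [0, 0, -0.05, 0, 0, 0]
    - [0, 0, -0.2, 0, 0, 0]
    - [0, 0, -0.4, 0, 0, 0]
    - [0, 0, -0.6, 0, 0, 0]
    - [0, 0, -0.72, 0, 0, 0]

```text
clock: 11.1
tcp_pos: [0.4671, 0.3382, 0.1974]
orientation: [0.07, 3.136, 0.006]
contact_force: [0.4, 0.2, -2.5]
grip_width: 0.0592
gripper_force: 33.7
```

Run:
```python
from h import *
o=r.get_obs();print(o["tcp_pos"],o["joints"],o["grip_width"])
Rt=Rdeck(np.pi/2)
plan((Rt,dk(D,[.11,.06,.12])),(Rt,dk(D,[.09,.06,.006])))
```

```text
[0.4670815  0.33820354 0.1974486 ] [-0.10763926  0.46991425 -0.82051693  1.79337697  0.39469952  1.04402171
  0.45117631] 0.059232676217294014
[-0.099, -1.119, -0.024, -0.03, -0.24, -0.168] rows 4.5 world [0.479 0.057 0.202]
[-0.19, -1.096, 0.429, -0.03, -0.24, -0.168] rows 1.9 world [0.503 0.063 0.089]
```

apply_moves:
  rows:
    - [-0.02, -0.22, -0.02, -0.006, -0.05, -0.03]
    - [-0.04, -0.44, -0.04, -0.012, -0.1, -0.07]
    - [-0.06, -0.66, -0.04, -0.02, -0.15, -0.1]
    - [-0.08, -0.85, -0.03, -0.025, -0.2, -0.14]
    - [-0.1, -1.0, -0.02, -0.03, -0.24, -0.168]

```text
clock: 11.72
tcp_pos: [0.4797, 0.0842, 0.1989]
orientation: [-0.307, 2.742, 0.052]
contact_force: [0.0, 0.6, -2.9]
grip_width: 0.0594
gripper_force: 33.8
```

Run:
```python
from h import *
o=r.get_obs();print(o["tcp_pos"],o["joints"],(o["tcp_pos"]-deckM(D)[1])@deckM(D)[0])
Rt=Rdeck(np.pi/2)
plan((Rt,dk(D,[.11,.06,.1])),(Rt,dk(D,[.1,.06,.05])))
```

```text
[0.47967187 0.08423512 0.19894066] [ 0.5214396   0.10371805 -0.87523469  2.25480687  0.29218085  0.45454851
  1.21869759] [0.11443387 0.0860166  0.11440339]
[0.018, -0.104, 0.058, -0.003, -0.0, 0.001] rows 0.5 world [0.487 0.059 0.184]
[0.058, -0.103, 0.258, -0.003, -0.0, 0.001] rows 0.8 world [0.496 0.061 0.134]
```

apply_moves:
  rows:
    - [0.01, -0.06, 0.03, 0, 0, 0]
    - [0.02, -0.104, 0.06, 0, 0, 0]
    - [0.04, -0.104, 0.14, 0, 0, 0]
    - [0.058, -0.103, 0.2, 0, 0, 0]
    - [0.058, -0.103, 0.25, 0, 0, 0]

```text
clock: 12.35
tcp_pos: [0.4962, 0.0652, 0.1345]
orientation: [-0.309, 2.746, 0.058]
contact_force: [-0.0, -0.5, -1.9]
grip_width: 0.0594
gripper_force: 33.8
```

```bash
cat > m4.py <<'E'
from h import *
import sys
c=sys.argv[1]
o=r.get_obs();M,og=deckM(D);td=(o["tcp_pos"]-og)@M;print(td,o["joints"],o["contact_force"])
s=r.grab_frame("side");t=r.grab_frame("top")
vis=[]
def dr(im,f,x):
    P=dk(D,BL+[x[0],td[1],x[1]])
    for a,b in((0,1),(2,3),(4,5),(6,7),(0,2),(1,3),(4,6),(5,7),(0,4),(1,5),(2,6),(3,7)):
        cv2.line(im,*[tuple(int(v) for v in np.round((proj(f,P[i])+.5)*4)) for i in(a,b)],(255,255,0),1)
im=[cv2.resize(f["pixels"],None,fx=4,fy=4,interpolation=3) for f in(s,t)]
for i,f in zip(im,(s,t)): dr(i,f,(td[0]+float(sys.argv[2]),td[2]-float(sys.argv[3])))
C=[proj(f,dk(D,[td[0],td[1],td[2]])) for f in(s,t)]
A=[i[int(c[1]*4)-220:int(c[1]*4)+220,int(c[0]*4)-200:int(c[0]*4)+200] for i,c in zip(im,C)]
cv2.imwrite("pics/"+sys.argv[4],np.hstack(A)[:,:,::-1])
E
python3 m4.py red -0.006 0.015 h1.png
```

```text
[0.10131196 0.06379743 0.05017716] [ 0.36799044  0.24458788 -0.69531964  2.29592996  0.59219016  0.32335935
  0.97924134] [-0.00693175 -0.51443148 -1.91000212]
```

View pics/h1.png

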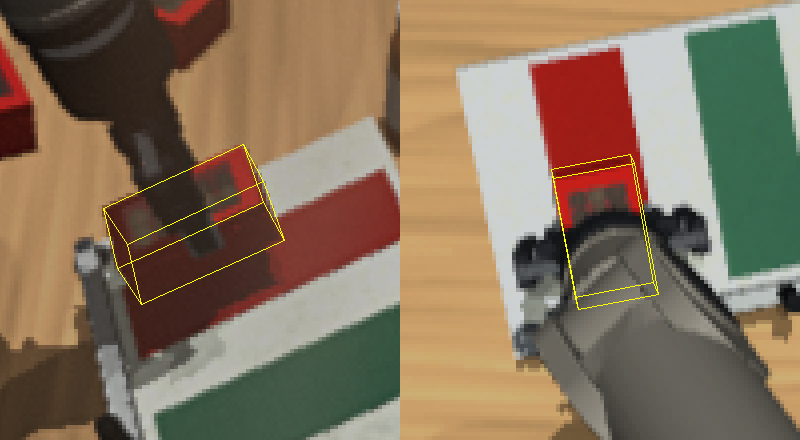

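Run:
```python
from h import *
Rt=Rdeck(np.pi/2)
plan(*[(Rt,dk(D,[x,.06,z])) for x,z in((.094,.035),(.088,.024),(.085,.017),(.085,.014))])
```

```text
[0.028, -0.016, 0.06, 0.0, -0.003, 0.002] rows 0.3 world [0.496 0.061 0.118]
[0.052, -0.016, 0.104, 0.0, -0.003, 0.002] rows 0.2 world [0.495 0.061 0.105]
[0.064, -0.016, 0.132, 0.0, -0.003, 0.002] rows 0.1 world [0.494 0.061 0.098]
[0.064, -0.016, 0.144, 0.0, -0.003, 0.002] rows 0.0 world [0.495 0.061 0.095]
```

apply_moves:
  rows:
    - [0.028, -0.016, 0.06, 0, 0, 0]
    - [0.052, -0.016, 0.104, 0, 0, 0]
    - [0.064, -0.016, 0.124, 0, 0, 0]
    - [0.064, -0.016, 0.132, 0, 0, 0]
    - [0.064, -0.016, 0.132, 0, 0, 0]

```text
clock: 13.08
tcp_pos: [0.4949, 0.0596, 0.0993]
orientation: [-0.307, 2.744, 0.057]
contact_force: [0.1, 0.8, -1.9]
grip_width: 0.059
gripper_force: 33.8
```

Run:
```python
from h import *
o=r.get_obs();M,og=deckM(D);print((o["tcp_pos"]-og)@M,o["joints"],o["contact_force"])
```

```text
[0.08579832 0.05861109 0.01847463] [ 0.22703059  0.29545559 -0.53719987  2.3348614   0.79757321  0.23312887
  0.7801979 ] [ 0.07084609  0.77492668 -1.92681472]
```

apply_moves:
  rows:
    - [0, 0, 0.008, 0, 0, 0]
    - [0, 0, 0.016, 0, 0, 0]
    - [0, 0, 0.016, 0, 0, 0]

```text
clock: 13.45
tcp_pos: [0.496, 0.059, 0.0964]
orientation: [-0.306, 2.743, 0.054]
contact_force: [-9.9, -1.5, 16.9]
grip_width: 0.0591
gripper_force: 36.9
```

apply_moves:
  rows:
    - [0, 0, -0.012, 0, 0, 0]
    - [0, 0, -0.012, 0, 0, 0]
    - [0, 0, -0.012, 0, 0, 0]
    - [0, 0, -0.012, 0, 0, 0]
  claw: 0.82

```text
clock: 13.95
tcp_pos: [0.4948, 0.059, 0.098]
orientation: [-0.306, 2.745, 0.056]
contact_force: [0.2, -0.6, 0.7]
grip_width: 0.0698
gripper_force: 0.0
```

apply_moves:
  rows:
    - [0, 0, -0.05, 0, 0, 0]
    - [0, 0, -0.15, 0, 0, 0]
    - [0, 0, -0.3, 0, 0, 0]
    - [-0.1, 0, -0.5, 0, 0, 0]

```text
clock: 14.45
tcp_pos: [0.4693, 0.0538, 0.2218]
orientation: [-0.307, 2.75, 0.058]
contact_force: [1.3, -1.4, 1.3]
grip_width: 0.0701
gripper_force: 0.0
```

```bash
cat > m5.py <<'E'
from h import *
import sys
o=r.get_obs();print(o["tcp_pos"],o["joints"])
s=r.grab_frame("side");t=r.grab_frame("top")
im=[cv2.resize(f["pixels"],None,fx=4,fy=4,interpolation=3) for f in(s,t)]
for i,f in zip(im,(s,t)):
  for y in(.06,-.06):
    P=dk(D,BL+[.069,y,0])
    cv2.polylines(i,[np.round((np.array([proj(f,p) for p in P[[1,3,7,5]]])+.5)*4).astype(int)],True,(255,255,0),1)
C=[proj(f,dk(D,[.07,0,.02])) for f in(s,t)]
A=[i[int(c[1]*4)-260:int(c[1]*4)+260,int(c[0]*4)-200:int(c[0]*4)+200] for i,c in zip(im,C)]
cv2.imwrite("pics/"+sys.argv[1],np.hstack(A)[:,:,::-1])
E
python3 m5.py p1.png
```

```text
[0.46926228 0.05379334 0.22181998] [ 0.79536605  0.03991835 -1.03170825  2.24247158  0.07746162  0.50354556
  1.50287284]
```

View pics/p1.png

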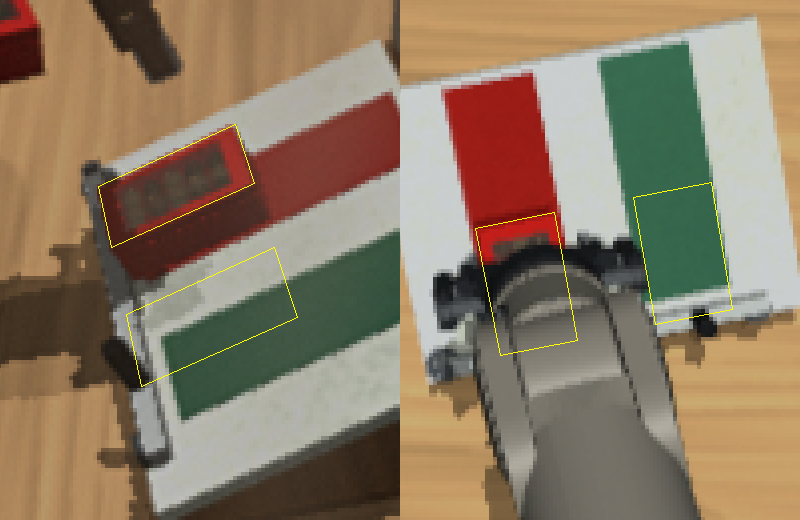

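```bash
cat > g.py <<'E'
from h import *
o=r.get_obs();print(o["tcp_pos"],o["joints"])
Rt=Rdown(-.515+np.pi/2)
plan(*[(Rt,[.4145,-.368,z]) for z in(.22,.11,.05,.012)])
E
python3 g.py
```

```text
[0.47574318 0.0531053  0.22821712] [ 0.80194102  0.034339   -1.03442667  2.23340189  0.0776741   0.50103158
  1.50118349]
[0.571, -1.592, -0.192, 0.088, 0.239, 0.46] rows 6.8 world [ 0.414 -0.368  0.22 ]
[0.739, -1.59, 0.215, 0.088, 0.239, 0.46] rows 1.8 world [ 0.414 -0.368  0.11 ]
[0.83, -1.589, 0.437, 0.088, 0.239, 0.46] rows 1.0 world [ 0.414 -0.368  0.05 ]
[0.888, -1.589, 0.577, 0.088, 0.239, 0.46] rows 0.6 world [ 0.414 -0.368  0.012]
```

apply_moves:
  rows:
    - [0.07, -0.2, -0.05, 0.03, 0.08, 0.05]
    - [0.14, -0.4, -0.08, 0.06, 0.16, 0.1]
    - [0.21, -0.6, -0.1, 0.088, 0.239, 0.15]
    - [0.28, -0.8, -0.12, 0.088, 0.239, 0.25]
    - [0.36, -1.0, -0.14, 0.088, 0.239, 0.35]
  claw: 1

```text
clock: 15.18
tcp_pos: [0.4328, -0.2124, 0.2217]
orientation: [0.539, 3.094, -0.052]
contact_force: [1.2, 0.3, -0.6]
grip_width: 0.0854
gripper_force: 0.0
```

```bash
python3 g.py
```

```text
[ 0.43283445 -0.21241349  0.22173242] [ 0.96249256  0.24284974 -0.74900553  1.98112736  0.23633279  0.99192178
  1.32351077]
[-0.141, -0.61, 0.027, -0.02, 0.005, 0.108] rows 2.5 world [ 0.414 -0.368  0.22 ]
[-0.139, -0.596, 0.467, -0.02, 0.005, 0.108] rows 1.8 world [ 0.414 -0.368  0.11 ]
[-0.137, -0.588, 0.707, -0.02, 0.005, 0.108] rows 1.0 world [ 0.414 -0.368  0.05 ]
[-0.137, -0.583, 0.859, -0.02, 0.005, 0.108] rows 0.6 world [ 0.414 -0.368  0.012]
```

apply_moves:
  rows:
    - [-0.05, -0.2, 0, -0.01, 0, 0.04]
    - [-0.1, -0.4, 0, -0.02, 0.005, 0.08]
    - [-0.14, -0.6, 0.1, -0.02, 0.005, 0.108]
    - [-0.139, -0.596, 0.3, -0.02, 0.005, 0.108]
    - [-0.139, -0.596, 0.44, -0.02, 0.005, 0.108]

```text
clock: 15.8
tcp_pos: [0.4136, -0.3669, 0.1146]
orientation: [-0.796, -3.037, 0.001]
contact_force: [-0.2, 0.7, 0.1]
grip_width: 0.0857
gripper_force: 0.0
```

```bash
python3 g.py
```

```text
[ 0.4135944  -0.36693525  0.1145772 ] [ 1.06645984  0.485112   -0.57793767  1.92102084  0.35175909  0.83785303
  1.36031201]
[-0.005, -0.002, -0.422, -0.001, -0.001, 0.002] rows 1.7 world [ 0.414 -0.368  0.22 ]
[-0.005, -0.002, 0.018, -0.001, -0.001, 0.002] rows 1.8 world [ 0.414 -0.368  0.11 ]
[-0.006, -0.002, 0.258, -0.001, -0.001, 0.002] rows 1.0 world [ 0.414 -0.368  0.05 ]
[-0.006, -0.001, 0.41, -0.001, -0.001, 0.002] rows 0.6 world [ 0.414 -0.368  0.012]
```

apply_moves:
  rows:
    - [-0.005, -0.002, 0.15, 0, 0, 0]
    - [-0.006, -0.002, 0.28, 0, 0, 0]
    - [-0.006, -0.002, 0.36, 0, 0, 0]
    - [-0.006, -0.002, 0.41, 0, 0, 0]
    - [-0.006, -0.002, 0.41, 0, 0, 0]

```text
clock: 16.42
tcp_pos: [0.4159, -0.3677, 0.0147]
orientation: [0.794, 3.04, -0.001]
contact_force: [0.3, -0.1, 0.6]
grip_width: 0.0854
gripper_force: 0.0
```

apply_moves:
  rows:
    - [0, 0, 0, 0, 0, 0]
    - [0, 0, 0, 0, 0, 0]
    - [0, 0, 0, 0, 0, 0]
    - [0, 0, 0, 0, 0, 0]
  claw: 0.5
  newtons: 30

```text
clock: 16.92
tcp_pos: [0.4167, -0.3686, 0.0163]
orientation: [0.794, 3.037, -0.003]
contact_force: [-1.0, 0.8, 7.1]
grip_width: 0.0592
gripper_force: 33.4
```

apply_moves:
  rows:
    - [0, 0, -0.05, 0, 0, 0]
    - [0, 0, -0.2, 0, 0, 0]
    - [0, 0, -0.4, 0, 0, 0]
    - [0, 0, -0.6, 0, 0, 0]
    - [0, 0, -0.75, 0, 0, 0]

```text
clock: 17.55
tcp_pos: [0.416, -0.3677, 0.2055]
orientation: [0.793, 3.037, -0.003]
contact_force: [-0.1, -0.8, -0.4]
grip_width: 0.0593
gripper_force: 33.2
```

```bash
cat > g2.py <<'E'
from h import *
o=r.get_obs();M,og=deckM(D);print((o["tcp_pos"]-og)@M,o["joints"],o["contact_force"])
Rt=Rdeck(np.pi/2)
plan(*[(Rt,dk(D,[x,-.06,z])) for x,z in((.12,.12),(.1,.05),(.094,.035),(.088,.024),(.085,.018),(.085,.014))])
E
python3 g2.py
```

```text
[-0.03279923 -0.34085663  0.18096504] [ 1.1194774   0.37551819 -0.63410174  1.84073571  0.26144388  1.00614443
  1.43786194] [-0.07271375 -0.79075875 -0.42940278]
[0.262, 1.275, -0.005, -0.091, -0.232, -0.46] rows 5.2 world [ 0.515 -0.058  0.206]
[0.24, 1.296, 0.285, -0.091, -0.232, -0.46] rows 1.2 world [ 0.522 -0.056  0.134]
[0.24, 1.296, 0.349, -0.091, -0.232, -0.46] rows 0.3 world [ 0.522 -0.056  0.118]
[0.244, 1.293, 0.399, -0.091, -0.232, -0.46] rows 0.2 world [ 0.521 -0.056  0.105]
[0.246, 1.291, 0.426, -0.091, -0.232, -0.46] rows 0.1 world [ 0.52  -0.056  0.099]
[0.242, 1.295, 0.441, -0.091, -0.232, -0.46] rows 0.1 world [ 0.522 -0.056  0.095]
```

apply_moves:
  rows:
    - [0.05, 0.2, -0.03, 0, 0, -0.09]
    - [0.1, 0.4, -0.05, -0.02, -0.05, -0.18]
    - [0.15, 0.6, -0.06, -0.05, -0.12, -0.27]
    - [0.19, 0.8, -0.06, -0.07, -0.18, -0.36]
    - [0.23, 1.0, -0.04, -0.09, -0.23, -0.46]

```text
clock: 18.18
tcp_pos: [0.4876, -0.1199, 0.213]
orientation: [-0.312, 2.744, 0.057]
contact_force: [1.2, -0.4, -1.4]
grip_width: 0.0594
gripper_force: 33.1
```

```bash
python3 g2.py
```

```text
[ 0.08523817 -0.11485886  0.14131184] [ 1.1865781   0.1802749  -1.02812801  2.17127555  0.0076958   0.5243247
  1.98452722] [ 1.24120028 -0.36201151 -1.37288228]
[-0.14, 0.219, 0.085, -0.0, -0.002, 0.003] rows 1.1 world [ 0.515 -0.058  0.206]
[-0.061, 0.219, 0.365, -0.0, -0.002, 0.003] rows 1.2 world [ 0.522 -0.056  0.134]
[-0.037, 0.219, 0.425, -0.0, -0.002, 0.003] rows 0.3 world [ 0.522 -0.056  0.118]
[-0.013, 0.22, 0.469, -0.0, -0.002, 0.003] rows 0.2 world [ 0.521 -0.056  0.105]
[-0.001, 0.22, 0.493, -0.0, -0.002, 0.003] rows 0.1 world [ 0.52  -0.056  0.099]
[-0.001, 0.22, 0.509, -0.0, -0.002, 0.003] rows 0.1 world [ 0.522 -0.056  0.095]
```

apply_moves:
  rows:
    - [-0.14, 0.219, 0.06, 0, 0, 0]
    - [-0.1, 0.219, 0.22, 0, 0, 0]
    - [-0.06, 0.219, 0.34, 0, 0, 0]
    - [-0.03, 0.219, 0.42, 0, 0, 0]
    - [-0.013, 0.22, 0.46, 0, 0, 0]

```text
clock: 18.8
tcp_pos: [0.5194, -0.0575, 0.1059]
orientation: [-0.306, 2.749, 0.061]
contact_force: [0.3, 0.4, -1.0]
grip_width: 0.0593
gripper_force: 33.1
```

```bash
python3 g2.py
```

```text
[ 0.08661747 -0.06096077  0.02529159] [ 0.64830895  0.35494994 -0.67902291  2.25236374  0.4809602   0.2671847
  1.39031071] [ 0.26929586  0.42407441 -1.02641378]
[-0.131, 0.005, -0.38, 0.001, -0.004, -0.0] rows 1.6 world [ 0.515 -0.058  0.206]
[-0.053, 0.004, -0.099, 0.001, -0.004, -0.0] rows 1.2 world [ 0.522 -0.056  0.134]
[-0.029, 0.004, -0.039, 0.001, -0.004, -0.0] rows 0.3 world [ 0.522 -0.056  0.118]
[-0.006, 0.004, 0.005, 0.001, -0.004, -0.0] rows 0.2 world [ 0.521 -0.056  0.105]
[0.006, 0.004, 0.029, 0.001, -0.004, -0.0] rows 0.1 world [ 0.52  -0.056  0.099]
[0.006, 0.004, 0.045, 0.001, -0.004, -0.0] rows 0.1 world [ 0.522 -0.056  0.095]
```

apply_moves:
  rows:
    - [0.015, 0.004, 0.02, 0, 0, 0]
    - [0.02, 0.004, 0.03, 0, 0, 0]
    - [0.024, 0.004, 0.036, 0, 0, 0]
    - [0.024, 0.004, 0.04, 0, 0, 0]

```text
clock: 19.3
tcp_pos: [0.5183, -0.0575, 0.0959]
orientation: [-0.304, 2.747, 0.059]
contact_force: [-15.2, -1.7, 27.0]
grip_width: 0.0591
gripper_force: 36.8
```

Firm contact; release, settle, lift.

apply_moves:
  rows:
    - [0, 0, -0.018, 0, 0, 0]
    - [0, 0, -0.018, 0, 0, 0]
    - [0, 0, -0.018, 0, 0, 0]

```text
clock: 19.68
tcp_pos: [0.5168, -0.0577, 0.0996]
orientation: [-0.304, 2.747, 0.061]
contact_force: [0.1, -0.3, -0.7]
grip_width: 0.0594
gripper_force: 33.1
```

apply_moves:
  rows:
    - [0, 0, 0, 0, 0, 0]
    - [0, 0, 0, 0, 0, 0]
    - [0, 0, 0, 0, 0, 0]
    - [0, 0, 0, 0, 0, 0]
  claw: 0.82

```text
clock: 20.18
tcp_pos: [0.5168, -0.0575, 0.0996]
orientation: [-0.304, 2.747, 0.061]
contact_force: [-0.5, 0.8, 0.2]
grip_width: 0.0698
gripper_force: 0.0
```

apply_moves:
  rows:
    - [0, 0, -0.08, 0, 0, 0]
    - [0, 0, -0.25, 0, 0, 0]
    - [0, 0, -0.45, 0, 0, 0]
    - [0.1, -0.2, -0.6, 0, 0, 0]
    - [0.2, -0.5, -0.7, 0, 0, 0]

```text
clock: 20.8
tcp_pos: [0.4478, -0.1585, 0.2322]
orientation: [-0.311, 2.745, 0.059]
contact_force: [1.1, -0.9, -0.0]
grip_width: 0.0702
gripper_force: 0.0
```

```bash
python3 m5.py p2.png
```

```text
[ 0.44781577 -0.15849221  0.23220057] [ 1.54145461  0.13030315 -1.22599808  2.17836607 -0.13596222  0.59861373
  2.23496134]
```

View pics/p2.png

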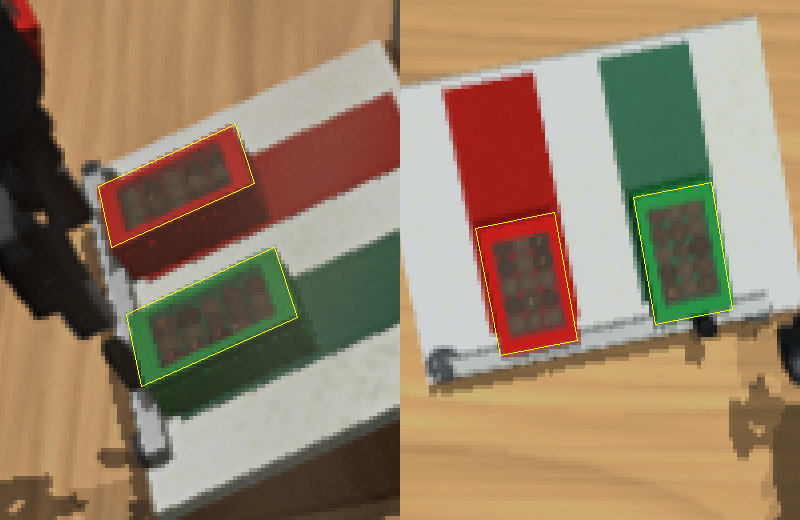

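Both boxes match their ideal seated outlines in both views: red at about (525,285), green at about (683,253). The bar lies along the low edge.

```bash
python3 -c "
from bench import r
print(r.hand_in())"
```

```text
the job is handed in; nothing more can be done
None
```

The bar is swung home against its stop, both boxes are seated against it on their own stripes with windows up, and the gripper is clear; the job is handed in at about 21 s, and no verdict was reported back.

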